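# Raise the counterweighted intake gate and push the sample rack home

## Task

Push the orange pad of the counterweighted gate arm up from below, past its balance point, so that the arm stays fully raised by itself. Then push the rack of blue-capped tubes along its lane, under the raised gate, until it rests flush against the green end stop. Only push: do not lift, carry or tip the rack, leave the gate raised, and leave everything else on the bench where it is.

Things in the scene. Friction and masses are not known exactly. Their poses are not given: they have to be found in the camera images.
- lane: Fixed intake lane: grey strip 540 mm long between aluminium rails. Origin on the table top, mid-lane, straight under the gate. Own y along the lane, own x across it, away from the robot to the hinge post; z up. Lane floor 6 mm above the table; rails at x = +-39 to +-48 mm, 20 mm high. Hinge post at x = 130 to 170 mm, 118 mm high.
- hinge (a point): Point on the hinge axis of the gate arm, 150 mm in the lane's +x from its origin and 100 mm above the table. The hinge axis is parallel to the lane's y. Fixed to the lane.
- gate (a joint): Gate arm angle (rad): 0 = down, level across the lane, pointing to the lane's -x (to the robot); grows as the free end rises and swings away; 1.75 = fully raised on its stop. Balance at about 0.75: below it the arm falls shut, above it falls open by itself (1 to 2 s from just past it) and stays. Damped hinge; lifting takes about 1 N at the free end.
- bar_mid (a point): Middle of the gate arm (moves with it), 100 mm from the hinge on the bar's centre line: a red and white bar 20 mm wide, 16 mm thick, 205 mm from hinge to orange push pad, with a dark steel counterweight above the hinge. An orange blade 6 mm thick hangs 60 mm below the bar, 115 to 185 mm from the hinge, and blocks the lane when the arm is down.
- pad_edge (a point): Middle of the lower outer edge of the orange push pad at the arm's free end (moves with the arm). The pad is a plate 60 mm wide (lane's y), 45 mm long, 8 mm thick, bent up 25 degrees from the arm's line towards its free edge. This edge is 242 mm from the hinge along the arm and 14 mm above the arm's centre line; with the arm down it is 114 mm above the table.
- rack: Loose white rack with eight blue-capped tubes fixed in it, about 0.4 kg, on the lane floor between the rails (4 mm play each side). Block 70 mm (own x) by 110 mm (own y, along the lane) by 40 mm high; caps rise to 58 mm. Origin at the centre of its underside. Starts on either side of the gate.
- stop: Fixed green end stop block across the lane, on the other side of the gate from the rack: 76 mm (x) by 20 mm (y, along the lane) by 30 mm high. Origin at the centre of its underside, on the lane floor. With the rack against it the two origins are 65 mm apart.
- reagent: Bystander, leave alone: white reagent bottle with blue cap, 54 mm diameter, 105 tall. Origin at the centre of its underside.
- jar: Bystander, leave alone: amber jar with white lid, 52 mm diameter, 75 tall. Origin at the centre of its underside.
- cassette: Bystander, leave alone: small flat white sample cassette, 30 x 42 x 10 mm. Origin at the centre of its underside.
- vial: Bystander, leave alone: glass vial with blue cap, 26 mm diameter, 54 tall. Origin at the centre of its underside.
- beaker: Bystander, leave alone: empty glass beaker, 68 mm diameter, 85 tall. Origin at the centre of its underside.
- timer: Bystander, leave alone: flat white bench timer, 60 x 60 x 22 mm. Origin at the centre of its underside.

How it is judged (in metres and radians):
On the way:
1. the gate arm is raised (over 1.55 rad) and stays so with nothing touching it, the rack not yet pushed (moved under 40 mm) (value of joint gate above 1.55 rad and contact force between gate and anything else below 0.1 N and distance of rack from where it was at the start of the episode below 0.04 m), for 0.3 s.
At the end, for the whole second after the job is handed in: The gate arm stays raised (over 1.55 rad) with nothing touching it; the rack stands flat on the lane floor, in line with the lane, at rest, its end within about 6 mm of the green stop (value of joint gate above 1.55 rad and velocity of joint gate below 0.1 rad/s and contact force between gate and anything else below 0.1 N and horizontal distance between rack and stop below 0.071 m and angle between the y axis of rack and the y axis of lane, either way round below 0.1 rad and angle between rack's own z axis and vertical below 0.06 rad and z of rack in the frame of lane below 0.011 m and linear speed of rack below 0.01 m/s).
It fails at once if the rack is lifted off the lane floor (over 12 mm) or tipped (over 0.25 rad) (z of rack in the frame of lane above 0.018 m or angle between rack's own z axis and vertical above 0.25 rad).
It fails at once if a bystander is moved by more than 30 mm (distance of any of reagent, jar, cassette, vial, beaker, timer from where it was at the start of the episode above 0.03 m).
It also fails if it takes over 58 s, if anything falls off the work surface, if the arm or the gripper's body presses on something with over 40 N, if the wrist force passes 120 N, or if a joint passes its speed limit or range.

## Robot

A 6-joint arm with a two-finger parallel gripper is mounted at the origin on the work surface. World frame = base frame: x ahead of the robot, y to its left, z up, the work surface at z = 0. Lengths are in mm, angles in rad, forces in N, time in s.
With the tool pointing down it reaches from about 375 to 925 mm from the base axis. Payload 5.7 kg.
Tool frame: the origin (TCP) lies between the finger pads; the fingertips stand 17 mm ahead of it and the grasp point (between the pads) lies 2 mm behind it; x points along the fingers, y is the direction in which the jaws open and shut, and the axes are right-handed (so a half turn about x gives the same grasp; the last joint's range is limited). The gripper opens to 88 mm and grips with 3 to 60 N. Pads are 20 mm wide; open, the fingers measure 115 mm over their backs; the gripper's body (75 mm by 178 mm) begins 61 mm behind the grasp point.
Start: joints at [1.219, 0.359, 1.51, -0, 1.272, -0.115], TCP at [140.751, 583.227, 239.623] pointing down, gripper open.
Joint ranges: [-2.97, 2.97], [-1.01, 2.36], [0.21, 2.38], [-0.96, 4.11], [0.2, 2.71], [-2.98, 2.98]. Speed limits (rad/s): [2.39, 2.39, 3.14, 3.14, 3.14, 3.14].

## Interface

Orientations are given as a unit quaternion [w, x, y, z].
In Python, from workcell import bot gives the robot as it stands.
- The arm moves only by the tool send_rows, never from a script. Its argument "increments" is a list of rows, each a list of 5 numbers: the shift along the tool's x, y, z scaled (see below), then the turn about the tool's x scaled (see below), then the closure, from 0 (fully open) to 1 (shut). A call has 1 to 5 rows; each row shifts and turns the commanded pose from where the row before left it, along the tool's axes as they then stand; what a row does not reach is not made up. The controller multiplies each number of a shift by 30 mm and each number of a turn by 0.08 rad. A row lasts 1/10 s, in which the tool goes at most 50 mm and 8.59 degrees, less where a joint would pass 70% of its speed; a pose out of reach is approached as far as the arm can. A call with a number of a shift or a turn outside -1 to 1 is refused whole. A call with a gripper value outside its range is refused whole. The fingers move at their own pace and stop on an object; "squeeze" is the grip in N (left out, the last holds). Time passes only in rows, so rows that do not move let the fingers close. It gives the time, the measured TCP pose, the force and the opening at its end, in the units of the state.
- bot.state(): the state, without advancing time (a new reading comes with each control period).
- bot.camera(name): name is "side" or "top"; returns a dict with "img" (400x640x3 uint8, red, green, blue), "fx", "fy", "cx", "cy" (pixels), "rvec" (rotation vector, rad) and "tvec" (3), from world to camera coordinates, as OpenCV has them. Camera axes: x right, y down, z forward; pixel columns grow to the right and rows downward; lengths in mm; the calibration is good to about 2 mm. A picture is of the moment at which its call begins. There is no depth.
- bot.job_done(): hands the job in, once; it reports no verdict.
The state is a dict: "time": time; "joint_pos": joint angles; "qvel": joint speeds; "effort": joint torques, N m; "ee_pos": TCP position; "ee_rot": TCP orientation; "contact_force": force on the tool from outside, world axes, zero at the start; "moment": the same for the moment, N m; "opening": opening from 0.0 (shut) to 1.0 (fully open).
Only numpy, scipy, OpenCV 4.12 (cv2) and the standard library are available. Lean on these libraries where they do the work, as an engineer would, in place of code of your own. Each camera call takes 0.05 s, during which the arm holds its last target.

## Working session

There is one attempt and no reset: what is moved stays moved. The work goes in short steps, Python scripts to look and compute and a tool call to move; the robot and the scene stay as the last step left them, time stands still between calls to the robot, and variables do not carry over. Pictures are saved under pics/ and viewed, and the job is handed in when it is done.

Besides the shell and the picture viewer there is one more tool, called in YAML: its name, and indented under it one key for each argument. send_rows: Moves the arm, as the interface text tells. Its arguments: {"type":"object","properties":{"increments":{"type":"array","items":{"type":"array","items":{"type":"number"}}},"squeeze":{"type":"number"}},"required":["increments"]}

```bash
mkdir -p pics; ls; python3 - <<'E'
from workcell import bot
import cv2, json, pickle
s=bot.state(); print(s)
for n in ("side","top"):
    c=bot.camera(n); cv2.imwrite(f"pics/{n}0.png",c["img"][:,:,::-1]); pickle.dump(c,open(f"pics/{n}0.pkl","wb"))
    print(n,{k:v for k,v in c.items() if k!="img"})
E
```

```text
pics
{'time': 0.0, 'joint_pos': array([ 1.21890758e+00,  3.59479169e-01,  1.51139978e+00,  5.06919728e-06,
        1.27252368e+00, -1.15107117e-01]), 'qvel': array([ 0.00025514, -0.00126924,  0.00120811,  0.00014191,  0.00065066,
       -0.00023852]), 'effort': array([-1.81155214e-03, -5.15383315e+01, -2.70721614e+01,  6.72102137e-02,
        3.53344472e-02, -1.87181267e-04]), 'ee_pos': array([140.52888739, 582.64045339, 238.83739039]), 'ee_rot': array([ 0.70200694,  0.08289785,  0.70230641, -0.08414217]), 'contact_force': array([ 0.21348206, -0.20444541, -0.32688332]), 'moment': array([-0.00560551,  0.04157311, -0.01943246]), 'opening': 1.0023848799895176}
side {'fx': 458.4018952005791, 'fy': 458.4018952005791, 'cx': 318.87446143719313, 'cy': 200.9377087886283, 'rvec': array([ 2.05008288, -0.67581236,  0.35505528]), 'tvec': array([-503.10507327,  299.11535908,  976.44446385])}
top {'fx': 400.2359773667935, 'fy': 400.2359773667935, 'cx': 324.1116525678992, 'cy': 196.86727195760392, 'rvec': array([ 2.17000455, -2.15240105,  0.11530498]), 'tvec': array([   7.02657016,  632.24410895, 1425.72966263])}
```

View pics/side0.png

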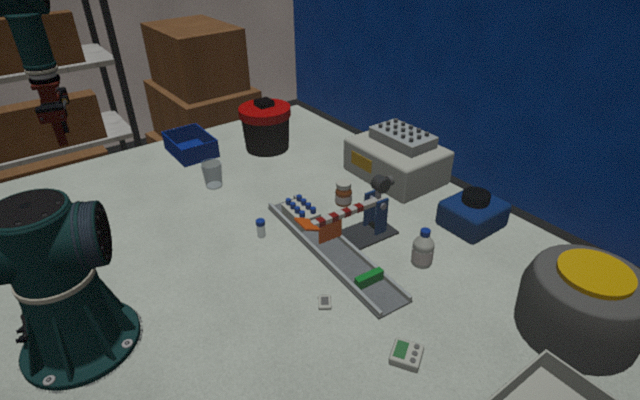

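View pics/top0.png

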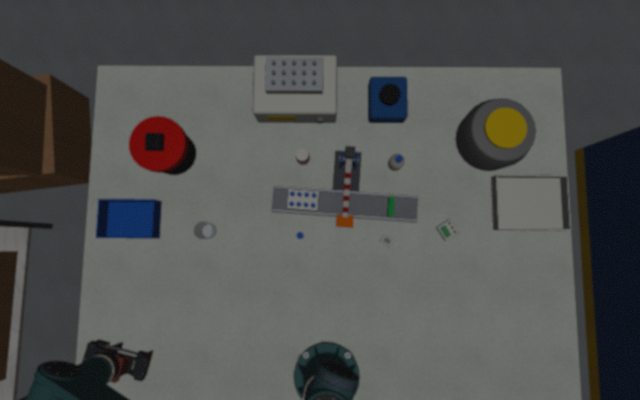

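```bash
cat > h.py <<'E'
import numpy as np, cv2, pickle
def P(c):
    R=cv2.Rodrigues(c["rvec"])[0]; K=np.array([[c["fx"],0,c["cx"]],[0,c["fy"],c["cy"]],[0,0,1]])
    return K,R,np.asarray(c["tvec"]).reshape(3)
def proj(c,X):
    K,R,t=P(c); return cv2.projectPoints(np.asarray(X,float).reshape(-1,3),c["rvec"],c["tvec"],K,None)[0].reshape(-1,2)
def onplane(c,uv,z):
    K,R,t=P(c); d=R.T@np.linalg.solve(K,[uv[0],uv[1],1]); o=-R.T@t
    return o+d*(z-o[2])/d[2]
def tri(c1,u1,c2,u2):
    P1=[k@np.hstack([r,t[:,None]]) for k,r,t in (P(c1),P(c2))]
    X=cv2.triangulatePoints(P1[0],P1[1],np.array(u1,float),np.array(u2,float)); return (X[:3]/X[3]).ravel()
E
python3 - <<'E'
import pickle,cv2
for n,(x0,y0,x1,y1) in dict(side=(250,160,420,320),top=(265,140,465,250)).items():
    im=pickle.load(open(f"pics/{n}0.pkl","rb"))["img"][y0:y1,x0:x1,::-1]
    f=4
    cv2.imwrite(f"pics/{n}0z.png",cv2.resize(im,None,fx=f,fy=f,interpolation=cv2.INTER_CUBIC)); 
E
```

```text
(no output)
```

View pics/side0z.png

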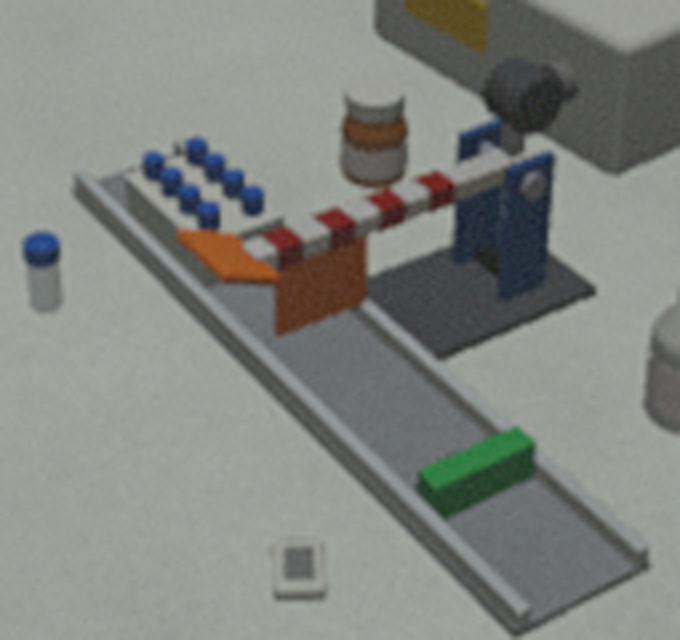

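View pics/top0z.png

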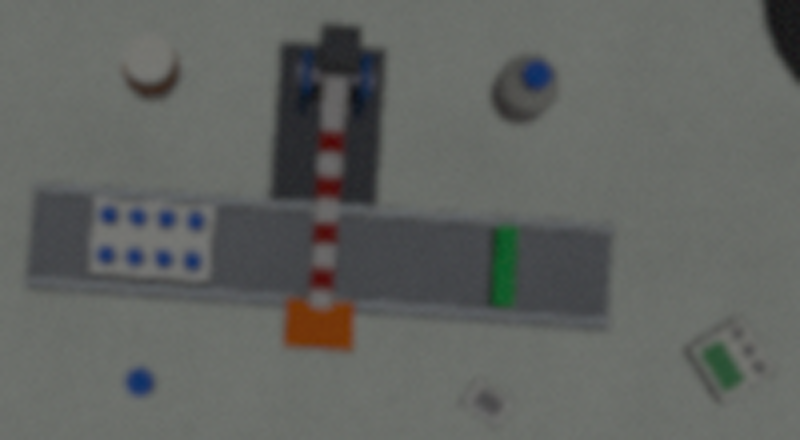

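The zoomed views show the rack on the +y side, with its caps at (95–205, 205–270) in the top zoom. The green stop is at about (504, 266), the pad at (286–353, 300–350), and the vial sits close to the rack side of the lane. Next I'll fit the lane pose from both views.

```bash
cat > fit.py <<'E'
from h import *
from scipy.optimize import least_squares
cs=pickle.load(open("pics/side0.pkl","rb")); ct=pickle.load(open("pics/top0.pkl","rb"))
F=lambda uv,o:np.array([o[0]+(uv[0]+.5)/4-.5,o[1]+(uv[1]+.5)/4-.5])
T=lambda u,v:F((u,v),(265,140)); S=lambda u,v:F((u,v),(250,160))
# (cam, pix, kind, local)
obs=[(ct,T(35,186),'l',(48,270,20)),(ct,T(27,290),'l',(-48,270,20)),(ct,T(608,328),'l',(-48,-270,20)),(ct,T(611,224),'l',(48,-270,20)),
(cs,S(77,177),'l',(-48,270,20)),(cs,S(516,612),'l',(-48,-270,20)),(cs,S(647,553),'l',(48,-270,20)),
(ct,T(286,347),'l',(-92,30,114)),(ct,T(352,350),'l',(-92,-30,114)),(cs,S(179,233),'l',(-92,30,114)),(cs,S(222,280),'l',(-92,-30,114)),
(ct,T(494,226),'s',(38,10,36)),(ct,T(516,228),'s',(38,-10,36)),(ct,T(492,303),'s',(-38,10,36)),(ct,T(514,307),'s',(-38,-10,36)),
(cs,S(420,475),'s',(-38,10,36)),(cs,S(443,488),'s',(-38,-10,36)),(cs,S(535,442),'s',(38,-10,36)),(cs,S(513,429),'s',(38,10,36)),
(ct,T(92,196),'r',(35,55,46)),(ct,T(215,206),'r',(35,-55,46)),(ct,T(89,270),'r',(-35,55,46)),(ct,T(211,281),'r',(-35,-55,46)),
]
def world(p,k,l):
    l=np.array(l,float)
    if k=='s': l[1]+=p[3]
    if k=='r': l[1]+=p[4]; l[0]+=p[5]
    c,s=np.cos(p[2]),np.sin(p[2]); return np.array([p[0]+c*l[0]-s*l[1],p[1]+s*l[0]+c*l[1],l[2]])
def res(p): return np.concatenate([proj(c,world(p,k,l))[0]-u for c,u,k,l in obs])
if __name__=="__main__":
    g=onplane(ct,T(320,260),0)
    r=least_squares(res,[g[0],g[1],0,-150,150,0],loss='soft_l1')
    np.save("lane.npy",r.x); print(np.round(r.x,3))
    print(np.round(res(r.x).reshape(-1,2),1).tolist())
    p=r.x
    for k,l in (('l',(0,0,0)),('r',(0,0,6)),('s',(0,0,6)),('l',(-92,0,114)),('l',(150,0,100))): print(k,l,world(p,k,l).round(1))
    print("pad tri",tri(ct,T(286,347),cs,S(179,233)),tri(ct,T(352,350),cs,S(222,280)))
    print("vial",onplane(ct,T(140,382),54),tri(ct,T(140,382),cs,S(41,241)))
    print("jar",onplane(ct,T(150,65),75)); print("cass",onplane(ct,T(486,401),10))
    print("reag",onplane(ct,T(537,74),105)); print('beaker',onplane(ct,(206,229),85))
E
python3 fit.py
```

```text
[ 6.11999e+02 -6.41730e+01 -6.80000e-02 -1.68539e+02  1.54562e+02
 -4.97000e-01]
[[-0.4, -1.5], [-0.7, -1.8], [0.9, -0.1], [1.4, -0.1], [-1.2, -1.6], [0.4, 0.4], [0.6, -1.8], [-0.7, -0.1], [0.3, 0.5], [-1.8, 1.1], [-0.3, 1.2], [1.0, -0.7], [1.0, -0.8], [0.3, 0.8], [0.3, 0.3], [-1.5, -1.3], [-2.2, 0.3], [0.3, -0.0], [0.6, -1.3], [0.7, -0.1], [0.1, -0.4], [-0.3, 0.5], [-0.4, 0.0]]
l (0, 0, 0) [612.  -64.2   0. ]
r (0, 0, 6) [622.   90.1   6. ]
s (0, 0, 6) [ 600.6 -232.3    6. ]
l (-92, 0, 114) [520.2 -57.9 114. ]
l (150, 0, 100) [761.7 -74.3 100. ]
pad tri [523.69239294 -31.26856773 118.40568475] [519.9188138  -86.69663947 116.10064308]
vial [492.07513586  98.25175341  54.        ] [493.27416142  97.66532893  53.59057587]
jar [775.34123689  92.20641254  75.        ]
cass [ 478.08969088 -216.45335867   10.        ]
reag [ 763.28817528 -249.56724506  105.        ]
beaker [510.18060334 424.29193719  85.        ]
```

```bash
cat >> h.py <<'E'
from scipy.spatial.transform import Rotation as Ro
def toolR(s): 
    q=s["ee_rot"]; return Ro.from_quat([q[1],q[2],q[3],q[0]]).as_matrix()
YAW=-0.068; LO=np.array([612.,-64.2,0])
LR=np.array([[np.cos(YAW),-np.sin(YAW),0],[np.sin(YAW),np.cos(YAW),0],[0,0,1]])
def w2l(p): return LR.T@(np.asarray(p)-LO)
def l2w(p): return LR@np.asarray(p,float)+LO
def goto(target_world,yawtgt=None):
    from workcell import bot
    s=bot.state(); R=toolR(s); d=R.T@(np.asarray(target_world,float)-s["ee_pos"])
    print("tcp",s["ee_pos"].round(1),"lane",w2l(s["ee_pos"]).round(1),"F",s["contact_force"].round(1),"t",round(s["time"],2))
    print("tool delta mm",d.round(1)," units",(d/30).round(2)); print(R.round(3).tolist())
    return d
E
python3 -c "
from h import *
goto([420,380,240]); goto(l2w([-130,0,240])); print(l2w([-130,0,240]))
R=toolR(__import__('workcell').bot.state()); print('angle of tool y in lane', np.arctan2(*(LR.T@R[:,1])[[1,0]]), 'tool z',LR.T@R[:,2])"
```

```text
tcp [140.5 582.7 238.9] lane [-514.3  613.4  238.9] F [0.2 0.2 0.3] t 0.1
tool delta mm [  -0.9 -131.5  319.2]  units [-0.03 -4.38 10.64]
[[-0.001, 0.235, 0.972], [-0.002, 0.972, -0.235], [-1.0, -0.002, -0.0]]
tcp [140.5 582.7 238.9] lane [-514.3  613.4  238.9] F [0.2 0.2 0.3] t 0.1
tool delta mm [-3.000e-01 -5.401e+02  4.819e+02]  units [-1.000e-02 -1.800e+01  1.606e+01]
[[-0.001, 0.235, 0.972], [-0.002, 0.972, -0.235], [-1.0, -0.002, -0.0]]
[482.3004442  -55.36681112 240.        ]
angle of tool y in lane 1.4020317376389666 tool z [ 9.85792953e-01 -1.67964925e-01 -1.96021980e-04]
```

send_rows:
  increments:
    - [0,-0.2,1,-0.7,1]
    - [0,-0.2,1,-0.7,1]
    - [0,-0.2,1,-0.7,1]
    - [0,-0.3,1,0,1]
    - [0,-0.3,1,0,1]
  squeeze: 20

```text
time: 0.6
ee_pos: [285.5, 526.5, 239.2]
ee_rot: [0.707, 0.024, 0.707, -0.025]
contact_force: [0.7, 0.1, 0.1]
opening: 0.583
```

```bash
python3 -c "
from h import *
goto(l2w([-130,0,240]))
R=toolR(__import__('workcell').bot.state()); print('angle of tool y in lane', np.arctan2(*(LR.T@R[:,1])[[1,0]]))"
```

```text
tcp [285.5 526.5 239.2] lane [-365.9  567.1  239.2] F [0.7 0.1 0.1] t 0.6
tool delta mm [-4.000e-01 -5.670e+02  2.362e+02]  units [-1.00e-02 -1.89e+01  7.87e+00]
[[-0.001, 0.068, 0.998], [-0.001, 0.998, -0.068], [-1.0, -0.001, -0.0]]
angle of tool y in lane 1.570271474212894
```

send_rows:
  increments:
    - [0,-1,0.6,0,1]
    - [0,-1,0.6,0,1]
    - [0,-1,0.6,0,1]
    - [0,-1,0.6,0,1]
    - [0,-1,0.6,0,1]

```text
time: 1.1
ee_pos: [364.3, 370.0, 239.3]
ee_rot: [0.707, 0.024, 0.707, -0.024]
contact_force: [0.3, 1.0, 0.3]
opening: 0.13
```

send_rows:
  increments:
    - [0,-1,0.5,0,1]
    - [0,-1,0.5,0,1]
    - [0,-1,0.5,0,1]
    - [0,-1,0.5,0,1]
    - [0,-1,0.5,0,1]

```text
time: 1.6
ee_pos: [428.6, 215.3, 239.4]
ee_rot: [0.706, 0.024, 0.707, -0.024]
contact_force: [1.2, -0.8, -0.2]
opening: 0.001
```

send_rows:
  increments:
    - [0,-1,0.4,0,1]
    - [0,-1,0.3,0,1]
    - [0,-1,0.3,0,1]
    - [0,-1,0.2,0,1]
    - [0,-1,0,0,1]

```text
time: 2.1
ee_pos: [454.6, 63.2, 239.5]
ee_rot: [0.707, 0.024, 0.707, -0.024]
contact_force: [-0.0, -0.9, -0.4]
opening: 0.003
```

send_rows:
  increments:
    - [0,-1,0,0,1]
    - [0,-1,0,0,1]
    - [0,-1,0,0,1]
    - [0,-0.7,0,0,1]
    - [0,0,0,0,1]

```text
time: 2.6
ee_pos: [446.3, -48.2, 239.5]
ee_rot: [0.707, 0.025, 0.707, -0.026]
contact_force: [-0.2, -0.2, -0.0]
opening: 0.009
```

```bash
python3 -c "
from h import *
goto(l2w([-130,0,115]))
R=toolR(__import__('workcell').bot.state()); print('angle of tool y in lane', np.arctan2(*(LR.T@R[:,1])[[1,0]]))"
```

```text
tcp [446.3 -48.2 239.5] lane [-166.4    4.7  239.5] F [-0.2 -0.2 -0. ] t 2.6
tool delta mm [124.5  -4.5  36.4]  units [ 4.15 -0.15  1.21]
[[-0.0, 0.072, 0.997], [-0.001, 0.997, -0.072], [-1.0, -0.001, -0.0]]
angle of tool y in lane 1.5671554512502457
```

send_rows:
  increments:
    - [1,-0.1,0.4,0,1]
    - [1,0,0.3,0,1]
    - [1,0,0,0,1]
    - [1,0,0,0,1]
    - [0.4,0,0,0,1]

```text
time: 3.1
ee_pos: [465.4, -49.2, 105.1]
ee_rot: [0.705, 0.025, 0.708, -0.024]
contact_force: [-0.9, 1.0, 0.5]
opening: 0.007
```

```bash
python3 - <<'E'
from h import *
from workcell import bot
goto(l2w([-102,0,108]))
c=bot.camera("side"); im=c["img"][120:280,220:420,::-1]; cv2.imwrite("pics/s1.png",cv2.resize(im,None,fx=4,fy=4,interpolation=cv2.INTER_CUBIC))
E
```

```text
tcp [465.4 -49.2 105.1] lane [-147.3    5.   105.1] F [-0.9  1.   0.5] t 3.1
tool delta mm [-3.1 -5.  45.3]  units [-0.1  -0.17  1.51]
[[-0.004, 0.069, 0.998], [0.001, 0.998, -0.069], [-1.0, 0.001, -0.005]]
```

View pics/s1.png

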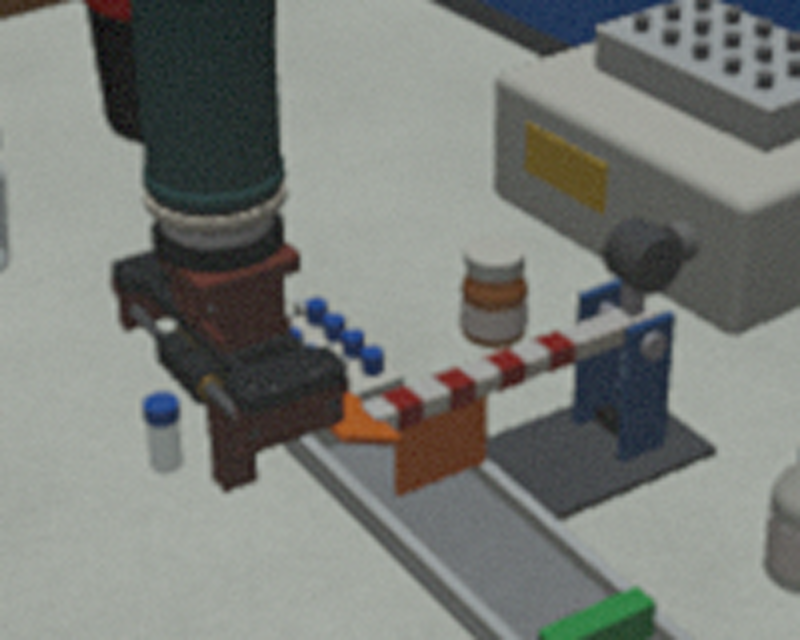

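```bash
python3 - <<'E'
from h import *
from workcell import bot
s=bot.state();R=toolR(s);c=pickle.load(open("pics/side0.pkl","rb"))
def pp(v): 
    u=proj(c,s["ee_pos"]+R@np.array(v,float))[0]; return ((u-[220,120])*4).round(0)
for v in [(17,0,0),(-63,0,0),(17,13,10),(17,-13,10),(17,-13,-10),(-63,89,37),(-63,-89,37),(-63,-89,-37),(-63,89,-37)]: print(v,pp(v))
print(((proj(c,l2w([-92,0,114]))-[220,120])*4).round())
E
```

```text
(17, 0, 0) [233. 479.]
(-63, 0, 0) [226. 371.]
(17, 13, 10) [237. 463.]
(17, -13, 10) [257. 485.]
(17, -13, -10) [228. 496.]
(-63, 89, 37) [212. 288.]
(-63, -89, 37) [357. 425.]
(-63, -89, -37) [241. 468.]
(-63, 89, -37) [105. 321.]
[[314. 419.]]
```

send_rows:
  increments:
    - [0,-0.15,0.7,0,1]
    - [0,0,0.4,0,1]
    - [0,0,0.1,0,1]
    - [0,0,0.1,0,1]
    - [0,0,0.0,0,1]

```text
time: 3.65
ee_pos: [505.9, -57.5, 107.9]
ee_rot: [0.707, 0.024, 0.707, -0.024]
contact_force: [1.0, 0.4, 0.3]
opening: 0.003
```

```bash
python3 - <<'E'
from h import *
from workcell import bot
goto(l2w([-102,0,108]))
c=bot.camera("side"); im=c["img"][120:280,220:420,::-1]; cv2.imwrite("pics/s2.png",cv2.resize(im,None,fx=4,fy=4,interpolation=cv2.INTER_CUBIC))
E
```

```text
tcp [505.9 -57.5 107.9] lane [-106.3   -0.6  107.9] F [1.  0.4 0.3] t 3.65
tool delta mm [-0.1  0.6  4.3]  units [-0.    0.02  0.14]
[[0.0, 0.068, 0.998], [-0.0, 0.998, -0.068], [-1.0, -0.0, 0.0]]
```

View pics/s2.png

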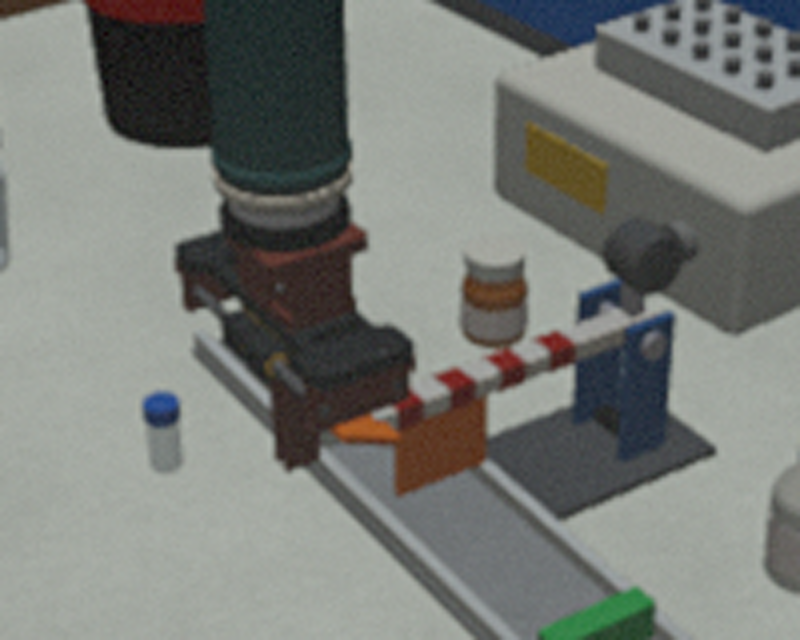

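send_rows:
  increments:
    - [0,0,0.1,0,1]
    - [0,0,0.1,0,1]
    - [0,0,0,0,1]

```text
time: 4.0
ee_pos: [510.7, -58.0, 107.5]
ee_rot: [0.706, 0.024, 0.708, -0.024]
contact_force: [-3.4, -0.9, 1.9]
opening: 0.005
```

send_rows:
  increments:
    - [0,0,0.1,0,1]
    - [-0.2,0,0.1,0,1]
    - [-0.3,0,0,0,1]

```text
time: 4.3
ee_pos: [512.1, -58.0, 120.7]
ee_rot: [0.703, 0.024, 0.711, -0.024]
contact_force: [-9.5, -2.2, -0.8]
opening: 0.005
```

```bash
python3 - <<'E'
from h import *
from workcell import bot
goto(l2w([-102,0,108]))
c=bot.camera("side"); im=c["img"][120:280,220:420,::-1]; cv2.imwrite("pics/s3.png",cv2.resize(im,None,fx=4,fy=4,interpolation=cv2.INTER_CUBIC))
E
```

```text
tcp [512.1 -58.  120.7] lane [-100.1   -0.6  120.7] F [-9.5 -2.2 -0.8] t 4.3
tool delta mm [12.8  0.6 -1.7]  units [ 0.43  0.02 -0.06]
[[-0.012, 0.068, 0.998], [0.001, 0.998, -0.068], [-1.0, 0.0, -0.012]]
```

View pics/s3.png

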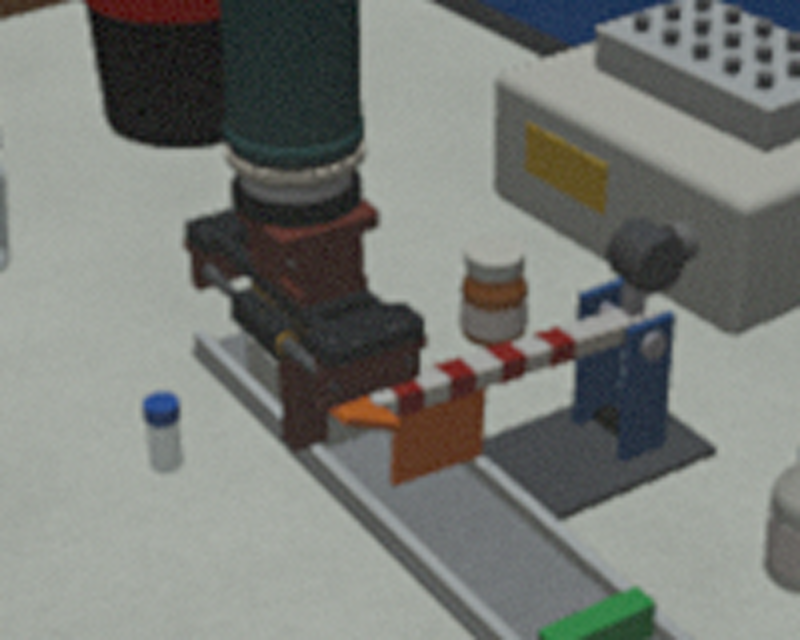

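send_rows:
  increments:
    - [-0.3,0,0.05,0,1]
    - [-0.3,0,0.05,0,1]
    - [-0.3,0,0.07,0,1]
    - [-0.3,0,0.08,0,1]

```text
time: 4.75
ee_pos: [519.2, -58.5, 157.2]
ee_rot: [0.702, 0.024, 0.711, -0.024]
contact_force: [-13.4, -1.3, 3.2]
opening: 0.003
```

```bash
python3 - <<'E'
from h import *
from workcell import bot
goto(l2w([-102,0,108]))
c=bot.camera("side"); im=c["img"][120:280,220:420,::-1]; cv2.imwrite("pics/s4.png",cv2.resize(im,None,fx=4,fy=4,interpolation=cv2.INTER_CUBIC))
E
```

```text
tcp [519.2 -58.5 157.2] lane [-93.   -0.6 157.2] F [-13.4  -1.3   3.2] t 4.75
tool delta mm [49.3  0.6 -8.4]  units [ 1.64  0.02 -0.28]
[[-0.012, 0.068, 0.998], [0.001, 0.998, -0.068], [-1.0, 0.0, -0.012]]
```

View pics/s4.png

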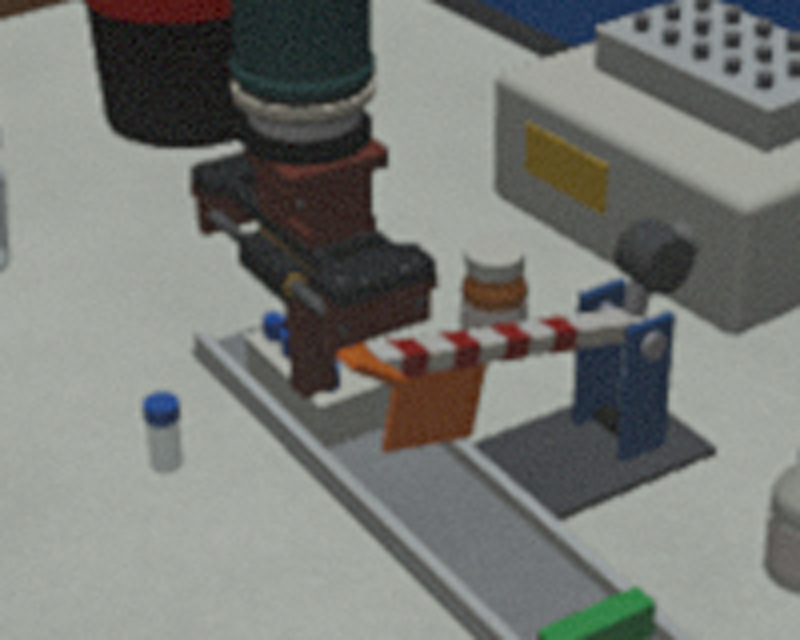

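send_rows:
  increments:
    - [-0.3,0,0.08,0,1]
    - [-0.3,0,0.09,0,1]
    - [-0.3,0,0.1,0,1]
    - [-0.3,0,0.11,0,1]
    - [-0.3,0,0.13,0,1]

```text
time: 5.3
ee_pos: [536.8, -59.7, 203.0]
ee_rot: [0.704, 0.024, 0.709, -0.024]
contact_force: [-7.5, -0.6, 3.9]
opening: 0.006
```

send_rows:
  increments:
    - [-0.25,0,0.12,0,1]
    - [-0.25,0,0.13,0,1]
    - [-0.25,0,0.15,0,1]

```text
time: 5.6
ee_pos: [550.0, -60.6, 226.0]
ee_rot: [0.705, 0.024, 0.709, -0.024]
contact_force: [-7.5, 1.0, 3.1]
opening: 0.003
```

```bash
python3 - <<'E'
from h import *
from workcell import bot
goto(l2w([-102,0,108]))
c=bot.camera("side"); im=c["img"][120:280,220:420,::-1]; cv2.imwrite("pics/s5.png",cv2.resize(im,None,fx=4,fy=4,interpolation=cv2.INTER_CUBIC))
E
```

```text
tcp [550.  -60.6 226. ] lane [-62.1  -0.7 226. ] F [-7.5  1.   3.1] t 5.6
tool delta mm [118.2   0.6 -39.3]  units [ 3.94  0.02 -1.31]
[[-0.005, 0.069, 0.998], [0.001, 0.998, -0.069], [-1.0, 0.0, -0.005]]
```

View pics/s5.png

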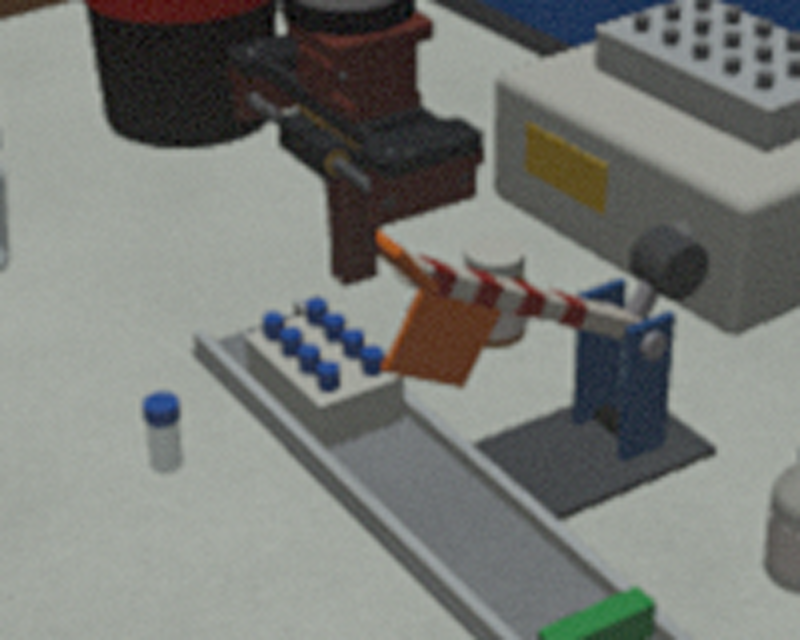

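send_rows:
  increments:
    - [-0.27,0,0.18,0,1]
    - [-0.27,0,0.2,0,1]
    - [-0.26,0,0.22,0,1]
    - [-0.25,0,0.24,0,1]
    - [-0.25,0,0.26,0,1]

```text
time: 6.15
ee_pos: [583.9, -63.0, 265.7]
ee_rot: [0.706, 0.024, 0.708, -0.024]
contact_force: [-7.1, 0.6, 7.2]
opening: 0.005
```

send_rows:
  increments:
    - [-0.25,0,0.28,0,1]
    - [-0.25,0,0.3,0,1]
    - [-0.25,0,0.32,0,1]
    - [-0.25,0,0.36,0,1]
    - [-0.2,0,0.36,0,1]

```text
time: 6.65
ee_pos: [635.1, -66.8, 301.7]
ee_rot: [0.707, 0.024, 0.706, -0.024]
contact_force: [0.3, 0.4, -0.1]
opening: 0.005
```

```bash
python3 - <<'E'
from h import *
from workcell import bot
goto(l2w([-102,0,108]))
c=bot.camera("side"); im=c["img"][80:240,220:420,::-1]; cv2.imwrite("pics/s6.png",cv2.resize(im,None,fx=4,fy=4,interpolation=cv2.INTER_CUBIC))
E
```

```text
tcp [635.1 -66.8 301.7] lane [ 23.2  -1.  301.7] F [ 0.3  0.4 -0.1] t 6.65
tool delta mm [ 193.5    0.9 -125.6]  units [ 6.45  0.03 -4.19]
[[0.002, 0.069, 0.998], [-0.0, 0.998, -0.069], [-1.0, -0.0, 0.002]]
```

View pics/s6.png

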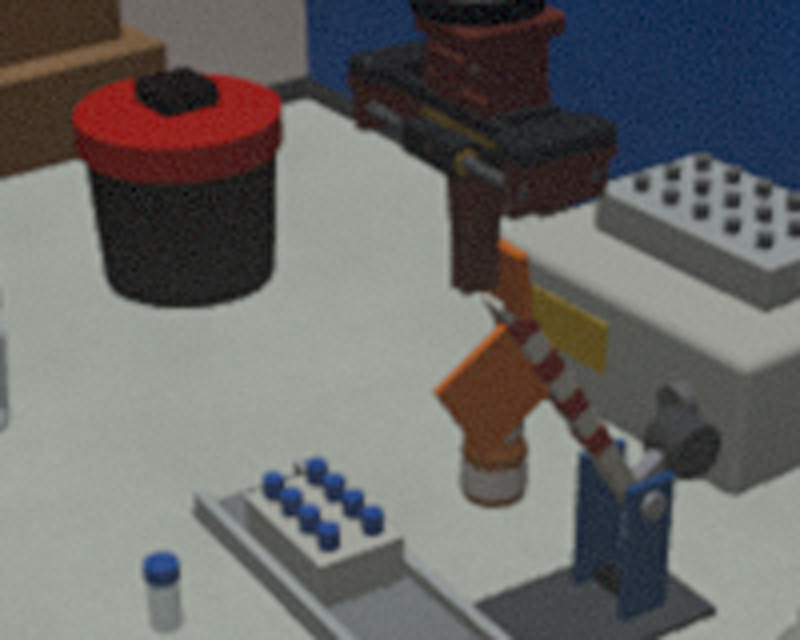

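send_rows:
  increments:
    - [0,0,0,0,1]
    - [0,0,0,0,1]
    - [0,0,-0.5,0,1]
    - [-0.3,0,-1,0,1]
    - [-0.5,0,-1,0,1]

```text
time: 7.2
ee_pos: [557.0, -61.1, 323.6]
ee_rot: [0.705, 0.024, 0.708, -0.024]
contact_force: [0.5, 0.1, 0.4]
opening: 0.004
```

send_rows:
  increments:
    - [0,1,-0.4,0,1]
    - [0,1,0,0,1]
    - [0,1,0,0,1]
    - [0,1,0,0,1]
    - [0,1,0,0,1]

```text
time: 7.7
ee_pos: [556.6, 90.0, 324.9]
ee_rot: [0.706, 0.024, 0.707, -0.024]
contact_force: [0.1, 0.1, 0.2]
opening: 0.005
```

```bash
python3 - <<'E'
from h import *
from workcell import bot
goto(l2w([0,240,250]))
c=bot.camera("side"); im=c["img"][80:240,220:420,::-1]; cv2.imwrite("pics/s7.png",cv2.resize(im,None,fx=4,fy=4,interpolation=cv2.INTER_CUBIC))
E
```

```text
tcp [556.6  90.  324.9] lane [-65.8 150.1 324.9] F [0.1 0.1 0.2] t 7.7
tool delta mm [74.8 90.  65.7]  units [2.49 3.   2.19]
[[-0.001, 0.069, 0.998], [-0.0, 0.998, -0.069], [-1.0, -0.0, -0.001]]
```

View pics/s7.png

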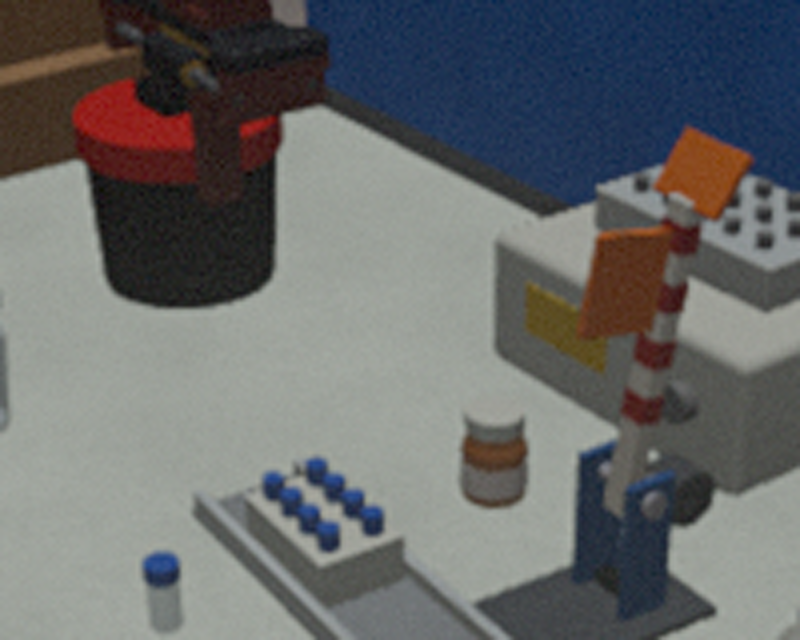

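send_rows:
  increments:
    - [0,1,0.7,0,1]
    - [0,1,0.7,0,1]
    - [0.3,1,0.8,0,1]
    - [0.6,0.2,0,0,1]
    - [0.6,0,0,0,1]

```text
time: 8.25
ee_pos: [630.0, 181.5, 279.0]
ee_rot: [0.707, 0.024, 0.707, -0.024]
contact_force: [-0.7, -0.5, -0.3]
opening: 0.004
```

```bash
python3 - <<'E'
from h import *
goto(l2w([0,247,32]))
E
```

```text
tcp [630.  181.5 279. ] lane [  1.3 246.4 279. ] F [-0.7 -0.5 -0.3] t 8.25
tool delta mm [247.    0.6  -1.2]  units [ 8.23  0.02 -0.04]
[[-0.0, 0.067, 0.998], [0.0, 0.998, -0.067], [-1.0, 0.0, -0.0]]
```

send_rows:
  increments:
    - [1,0,0,0,1]
    - [1,0,0,0,1]
    - [1,0,0,0,1]
    - [1,0,0,0,1]
    - [1,0,0,0,1]

```text
time: 8.75
ee_pos: [629.1, 179.9, 128.8]
ee_rot: [0.706, 0.024, 0.707, -0.024]
contact_force: [0.7, 0.6, 0.1]
opening: 0.002
```

```bash
python3 - <<'E'
from h import *
from workcell import bot
goto(l2w([0,247,32]))
for n,(y0,y1,x0,x1) in dict(side=(120,270,220,420),top=(140,250,240,440)).items():
  c=bot.camera(n); im=c["img"][y0:y1,x0:x1,::-1]; cv2.imwrite(f"pics/{n}8.png",cv2.resize(im,None,fx=4,fy=4,interpolation=cv2.INTER_CUBIC))
E
```

```text
tcp [629.1 179.9 128.8] lane [  0.5 244.7 128.8] F [0.7 0.6 0.1] t 8.75
tool delta mm [96.8  2.4 -0.4]  units [ 3.23  0.08 -0.01]
[[-0.001, 0.069, 0.998], [-0.0, 0.998, -0.069], [-1.0, -0.0, -0.001]]
```

View pics/side8.png

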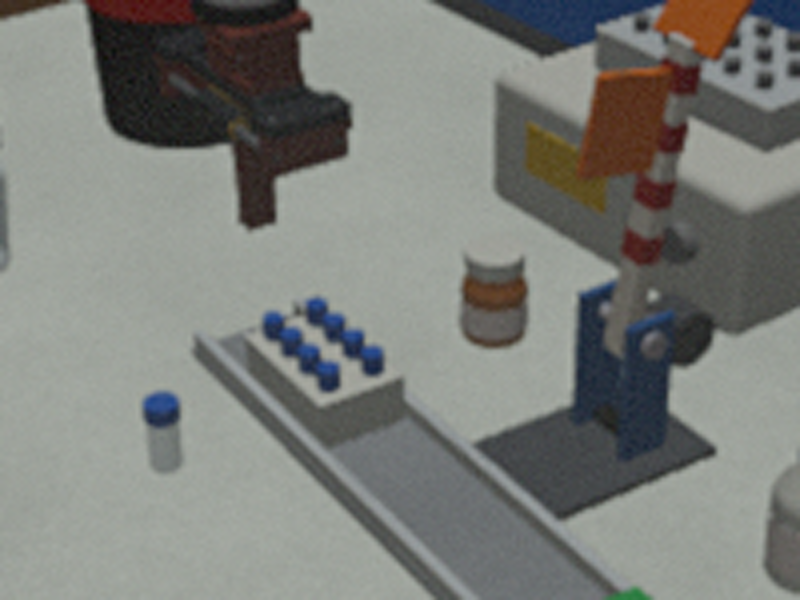

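View pics/top8.png

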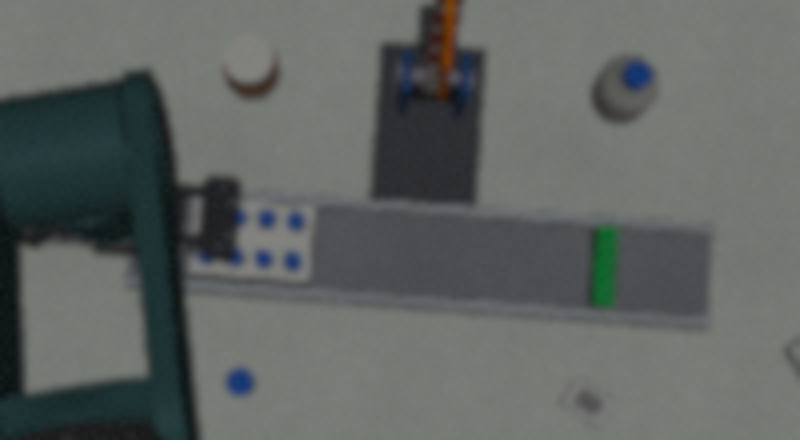

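send_rows:
  increments:
    - [1,0.07,0,0,1]
    - [1,0,0,0,1]
    - [0.8,0,0,0,1]
    - [0.4,0,0,0,1]
    - [0,0,0,0,1]

```text
time: 9.35
ee_pos: [629.3, 182.1, 33.6]
ee_rot: [0.706, 0.024, 0.707, -0.025]
contact_force: [-0.8, 0.2, -0.3]
opening: 0.006
```

```bash
python3 - <<'E'
from h import *
from workcell import bot
goto(l2w([0,247,32])); print(bot.state()["joint_pos"].round(3))
for n in ("side","top"):
  c=bot.camera(n); cv2.imwrite(f"pics/{n}9.png",c["img"][:,:,::-1])
E
```

```text
tcp [629.3 182.1  33.6] lane [  0.5 246.9  33.6] F [-0.8  0.2 -0.3] t 9.35
tool delta mm [ 1.6  0.1 -0.5]  units [ 0.05  0.   -0.02]
[[-0.002, 0.069, 0.998], [-0.0, 0.998, -0.069], [-1.0, -0.001, -0.002]]
[ 0.176  0.66   1.56  -0.     0.924 -1.326]
```

View pics/side9.png

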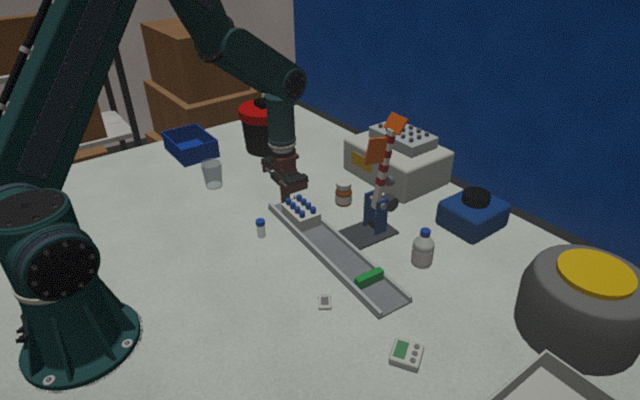

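View pics/top9.png

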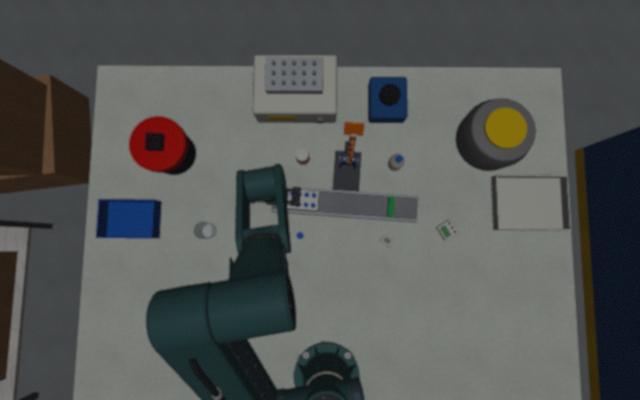

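```bash
python3 - <<'E'
from h import *
ct=pickle.load(open("pics/top0.pkl","rb"));cs=pickle.load(open("pics/side0.pkl","rb"))
for z in (200,300,350,400,450): print(z,proj(cs,[629,182,z]).round(0), 'top far edge',w2l(onplane(ct,(262,166),z)).round(0), w2l(onplane(ct,(287,170),z)).round(0))
print(tri(ct,(287,168),cs,(303,80)))
# gate fully raised features
h=np.array([150,0,100.]);th=1.75;u=np.array([-np.cos(th),0,np.sin(th)]);n=np.array([np.sin(th),0,np.cos(th)])
for a,b in ((115,-68),(185,-68),(205,0),(242,14)): X=h+a*u+b*n; print(X.round(0),proj(cs,l2w(X)).round(0),proj(ct,l2w(X)).round(0))
E
```

```text
200 [[282. 148.]] top far edge [ 82. 285. 200.] [ 75. 203. 200.]
300 [[280. 114.]] top far edge [ 65. 268. 300.] [ 58. 192. 300.]
350 [[279.  97.]] top far edge [ 56. 259. 350.] [ 49. 186. 350.]
400 [[278.  78.]] top far edge [ 47. 250. 400.] [ 41. 180. 400.]
450 [[277.  59.]] top far edge [ 38. 241. 450.] [ 32. 175. 450.]
[666.15615407 114.59478805 405.09113762]
[104.   0. 225.] [[364. 164.]] [[350. 165.]]
[116.   0. 294.] [[369. 138.]] [[352. 156.]]
[187.   0. 302.] [[392. 129.]] [[353. 133.]]
[207.   0. 336.] [[399. 114.]] [[355. 123.]]
```

send_rows:
  increments:
    - [0,-0.4,0,0,1]
    - [0,-0.2,0,0,1]
    - [0,-0.2,0,0,1]
    - [0,-0.2,0,0,1]
    - [0,-0.3,0,0,1]

```text
time: 9.95
ee_pos: [628.1, 143.8, 34.8]
ee_rot: [0.707, 0.025, 0.706, -0.024]
contact_force: [0.9, 4.5, 3.7]
opening: 0.003
```

send_rows:
  increments:
    - [0,-0.4,0,0,1]
    - [0,-0.4,0,0,1]
    - [0,-0.4,0,0,1]
    - [0,-0.4,0,0,1]
    - [0,-0.4,0,0,1]

```text
time: 10.45
ee_pos: [623.9, 83.4, 34.8]
ee_rot: [0.707, 0.025, 0.706, -0.024]
contact_force: [1.0, 5.3, 3.7]
opening: 0.004
```

```bash
python3 - <<'E'
from h import *
from workcell import bot
goto(l2w([0,-35,32]))
c=bot.camera("side"); im=c["img"][120:320,220:420,::-1]; cv2.imwrite("pics/s10.png",cv2.resize(im,None,fx=3,fy=3,interpolation=cv2.INTER_CUBIC))
E
```

```text
tcp [623.9  83.4  34.8] lane [  1.9 148.1  34.8] F [1.  5.3 3.7] t 10.45
tool delta mm [   2.6 -183.1   -1.7]  units [ 0.09 -6.1  -0.06]
[[0.002, 0.069, 0.998], [0.001, 0.998, -0.069], [-1.0, 0.001, 0.002]]
```

View pics/s10.png

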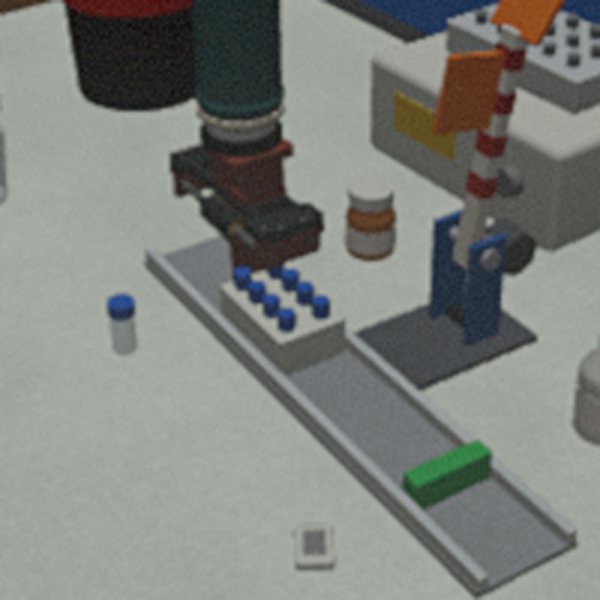

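send_rows:
  increments:
    - [0,-0.4,-0.03,0,1]
    - [0,-0.4,0,0,1]
    - [0,-0.4,0,0,1]
    - [0,-0.4,0,0,1]
    - [0,-0.4,0,0,1]

```text
time: 11.0
ee_pos: [618.4, 23.6, 34.5]
ee_rot: [0.707, 0.025, 0.706, -0.024]
contact_force: [0.9, 5.3, 5.8]
opening: 0.004
```

send_rows:
  increments:
    - [0,-0.4,0,0,1]
    - [0,-0.4,0,0,1]
    - [0,-0.4,0,0,1]
    - [0,-0.4,0,0,1]
    - [0,-0.4,0,0,1]

```text
time: 11.5
ee_pos: [614.1, -36.2, 34.5]
ee_rot: [0.707, 0.025, 0.707, -0.024]
contact_force: [0.2, 5.5, 4.2]
opening: 0.01
```

send_rows:
  increments:
    - [0,-0.3,0,0,1]
    - [0,-0.3,0,0,1]
    - [0,-0.3,0,0,1]
    - [0,-0.2,0,0,1]
    - [0,-0.2,0,0,1]

```text
time: 12.0
ee_pos: [611.3, -74.9, 34.5]
ee_rot: [0.707, 0.025, 0.707, -0.024]
contact_force: [0.3, 7.1, 6.0]
opening: 0.008
```

```bash
python3 - <<'E'
from h import *
from workcell import bot
goto(l2w([0,-35,32]))
c=bot.camera("side"); im=c["img"][80:320,220:460,::-1]; cv2.imwrite("pics/s11.png",cv2.resize(im,None,fx=2.5,fy=2.5,interpolation=cv2.INTER_CUBIC))
E
```

```text
tcp [611.3 -74.9  34.5] lane [  0.  -10.7  34.5] F [0.3 7.1 6. ] t 12.0
tool delta mm [  2.4 -24.3   0. ]  units [ 0.08 -0.81  0.  ]
[[-0.0, 0.069, 0.998], [0.001, 0.998, -0.069], [-1.0, 0.001, -0.0]]
```

View pics/s11.png

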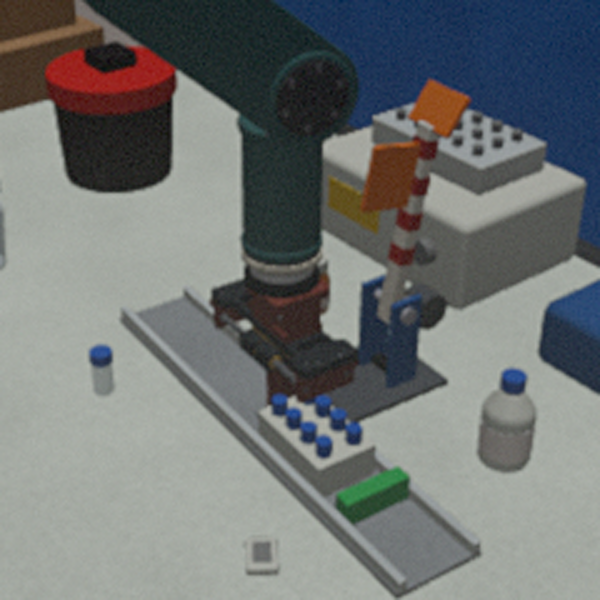

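Clear so far. I'll make the last ~20 mm slowly, watching for the rise in force at the stop.

send_rows:
  increments:
    - [0,-0.15,0,0,1]
    - [0,-0.15,0,0,1]
    - [0,-0.1,0,0,1]
    - [0,-0.1,0,0,1]
    - [0,0,0,0,1]

```text
time: 12.55
ee_pos: [610.2, -89.9, 34.3]
ee_rot: [0.707, 0.025, 0.707, -0.024]
contact_force: [0.4, 3.9, 4.2]
opening: 0.003
```

send_rows:
  increments:
    - [0,-0.1,0,0,1]
    - [0,-0.1,0,0,1]
    - [0,0,0,0,1]

```text
time: 12.85
ee_pos: [609.8, -95.9, 34.3]
ee_rot: [0.707, 0.025, 0.707, -0.024]
contact_force: [0.5, 3.5, 4.6]
opening: 0.003
```

send_rows:
  increments:
    - [0,-0.1,0,0,1]
    - [0,0,0,0,1]

```text
time: 13.05
ee_pos: [609.6, -98.8, 34.3]
ee_rot: [0.707, 0.024, 0.707, -0.024]
contact_force: [-0.0, 3.7, 5.1]
opening: 0.009
```

```bash
python3 - <<'E'
from h import *
from workcell import bot
goto(l2w([0,-35,32]))
for n,(y0,y1,x0,x1) in dict(side=(200,300,320,430),top=(170,240,300,440)).items():
  c=bot.camera(n); im=c["img"][y0:y1,x0:x1,::-1]; cv2.imwrite(f"pics/{n}12.png",cv2.resize(im,None,fx=5,fy=5,interpolation=cv2.INTER_CUBIC))
E
```

```text
tcp [609.6 -98.8  34.3] lane [ -0.  -34.7  34.3] F [-0.   3.7  5.1] t 13.05
tool delta mm [ 2.3 -0.3  0. ]  units [ 0.08 -0.01  0.  ]
[[-0.0, 0.069, 0.998], [0.0, 0.998, -0.069], [-1.0, 0.0, -0.0]]
```

View pics/side12.png

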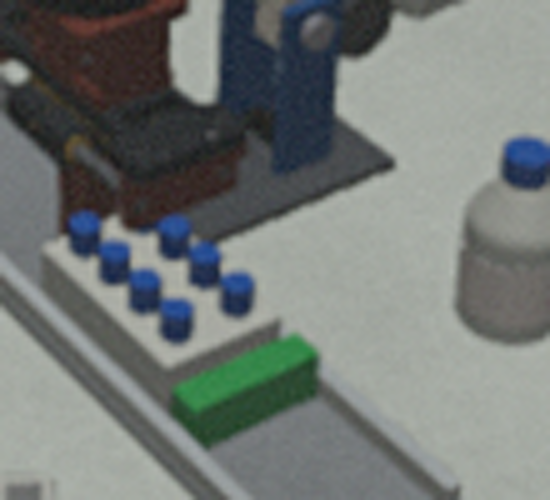

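View pics/top12.png

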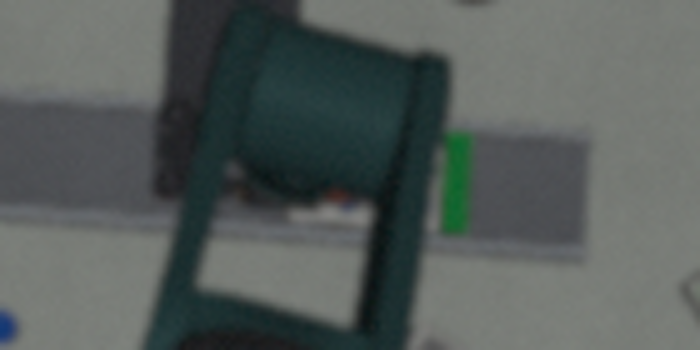

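send_rows:
  increments:
    - [0,-0.1,0,0,1]
    - [0,0,0,0,1]

```text
time: 13.35
ee_pos: [609.4, -101.5, 34.3]
ee_rot: [0.707, 0.025, 0.707, -0.024]
contact_force: [-0.4, 6.5, 5.9]
opening: 0.007
```

send_rows:
  increments:
    - [0,-0.1,0,0,1]
    - [0,0,0,0,1]

```text
time: 13.55
ee_pos: [608.9, -101.7, 34.3]
ee_rot: [0.706, 0.027, 0.707, -0.023]
contact_force: [1.3, 16.2, 8.0]
opening: 0.005
```

send_rows:
  increments:
    - [0,0.1,0,0,1]
    - [0,0.2,0,0,1]
    - [0,0.6,0,0,1]
    - [0,1,0,0,1]
    - [0,0.7,0,0,1]

```text
time: 14.05
ee_pos: [614.3, -25.4, 33.8]
ee_rot: [0.706, 0.024, 0.707, -0.024]
contact_force: [-0.5, -0.3, -0.9]
opening: 0.005
```

send_rows:
  increments:
    - [0,1,0,0,1]
    - [0,1,0,0,1]
    - [0,1,0,0,1]
    - [0,1,0,0,1]
    - [0,1,0,0,1]

```text
time: 14.55
ee_pos: [624.5, 124.3, 33.8]
ee_rot: [0.706, 0.024, 0.707, -0.024]
contact_force: [0.1, -0.1, -0.2]
opening: 0.004
```

```bash
python3 - <<'E'
from h import *
from workcell import bot
goto(l2w([0,-35,32]))
for n,(y0,y1,x0,x1) in dict(side=(100,320,220,440),top=(110,260,250,470)).items():
  c=bot.camera(n); im=c["img"][y0:y1,x0:x1,::-1]; cv2.imwrite(f"pics/{n}13.png",cv2.resize(im,None,fx=2.7 if n=="side" else 3.6,fy=2.7 if n=="side" else 3.6,interpolation=cv2.INTER_CUBIC)); pickle.dump(c,open(f"pics/{n}13.pkl","wb"))
E
```

```text
tcp [624.5 124.3  33.8] lane [ -0.3 189.   33.8] F [ 0.1 -0.1 -0.2] t 14.55
tool delta mm [   1.9 -224.     0.4]  units [ 0.06 -7.47  0.01]
[[-0.001, 0.068, 0.998], [-0.001, 0.998, -0.068], [-1.0, -0.001, -0.001]]
```

View pics/side13.png

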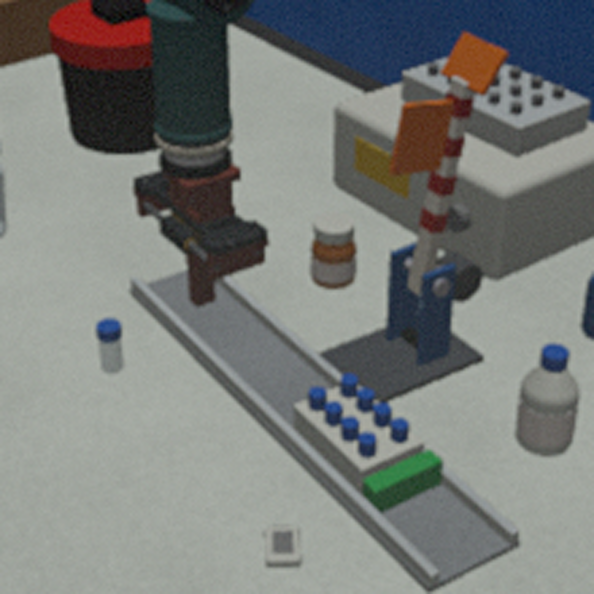

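View pics/top13.png

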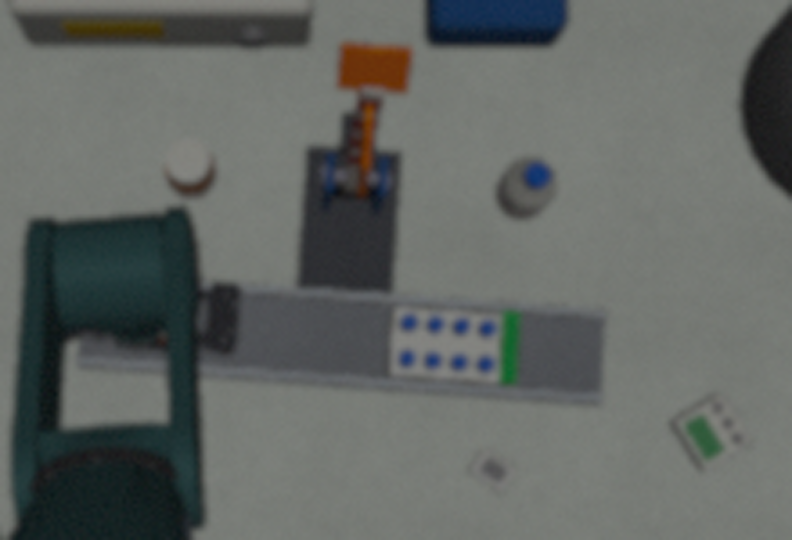

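```bash
python3 - <<'E'
from h import *
from workcell import bot
c=pickle.load(open("pics/top13.pkl","rb"))
f=lambda u,v,z:w2l(onplane(c,(250+(u+.5)/3.6-.5,110+(v+.5)/3.6-.5),z))
A=[f(392,307,46),f(390,374,46),f(503,313,46),f(499,382,46)]
print(np.round(A,1)); r=np.mean(A,0); s=np.mean([f(520,311,36),f(516,384,36)],0)-[0,-10,0]
print("rack",r.round(1),"stop",s.round(1),"dist",(r-s)[:2].round(1))
print(bot.job_done())
E
```

```text
[[  30.3  -46.4   46. ]
 [ -37.3  -48.9   46. ]
 [  32.7 -158.1   46. ]
 [ -37.  -158.2   46. ]]
rack [  -2.8 -102.9   46. ] stop [   0.2 -166.8   36. ] dist [-3.  63.8]
the job is handed in; nothing more can be done
None
```

I raised the gate and pushed the rack flush against the green stop, then handed the job in at about 14.6 s of the 58 s allowed; no verdict is reported.

- **Gate:** The tool can only point straight down, so I couldn't get under the pad. I pressed the closed fingers against the pad's lower outer edge and moved them up along its arc, with about 7–13 N sideways. Past the balance point the force dropped to zero and the gate swung fully up. Both cameras show it still raised, where 1.75 rad should put it, with nothing touching it.
- **Rack:** I pushed it along the lane, under the raised gate, with about 4–7 N. It stopped against the green block, where the force rose to 16 N and the fingers stopped advancing. Then I backed off about 226 mm.
- **Last checks:** From the top camera, the rack and stop centres are about 64 mm apart; 65 mm is flush and 71 mm is the limit. The 1 mm difference is within the camera error. The rack looks flat and in line with the lane.
- **Bystanders:** The jar, reagent bottle, vial, cassette and timer look unmoved. The beaker is outside the last close-ups, but the arm passed well above it on the way in.
- **Disagreements:** The fitted lane pose was off by up to about 2 pixels (roughly 4 mm) at some points. The triangulated pad corners came out 2–4 mm higher than stated. The fingers met the stop about 3 mm further along than I predicted, so I relied on the force there.

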